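Throw the wheel's drive and brake levers through the guard windows

TASK

A leather-hard pot sits on the stopped potter's wheel and the wheel must be locked. With the fingers shut, reach down through the windows of the yellow guard and press the green drive lever fully down, then the red brake lever fully down, without touching the guard. Grasp nothing, leave the pot, jar, cup and trimming tool where they are, and finish with both levers down and the robot clear.

Things in the scene. Friction and masses are not known exactly. Their poses are not given: they have to be found in the camera images.
- guard: Fixed yellow sheet guard box with black tape marks, closed sides, 200 mm (its x) by 270 mm (y). Origin on the work surface under its centre, z up. Flat top 4 mm thick, upper face 134 mm above the origin, with two windows, each 84 mm (x) by 70 mm (y), centred at x 0, y +60 and -60 mm. Under each lies one lever; which colour is where varies. Yaw within 0.3 rad.
- wheel_unit: The tabletop potter's wheel that carries the guard, fixed; same origin and axes as the guard. Grey bed 240 mm (x), from y -160 to +440 mm, 60 mm high; black wheel head 220 mm across, its top 100 mm high, centred at x 0, y +310 mm.
- green_pad (a point): Centre of the upper face of the green drive lever's pad, 40 (guard's x) by 34 (y) by 8 mm, within 10 mm of its window's centre. Raised: about 120 mm above the work surface, sloping 20 degrees, higher towards the guard's -x. Fully down: level, 96 mm above the work surface (38 mm below the guard's upper face). Hinge along y, 70 mm from it towards the guard's +x. Moves with the lever.
- red_pad (a point): The same for the red pad of the brake lever.
- green_lever (a joint): Angle of the green drive lever, rad: 0 fully up, 0.35 fully down against a stop; starts between 0 and 0.06. A stiff hinge without a spring: about 4 N at the pad moves it, and it stays where it is left.
- red_lever (a joint): The same for the red brake lever.
- pot: Grey-brown upturned clay pot standing loose in the middle of the wheel head, 184 mm across, 95 mm high (its top about 195 mm above the work surface), 1.6 kg. Origin at the centre of its underside. Not to be moved.
- jar: White glaze jar with a blue cap, 54 mm across, 75 mm high, standing loose on the table to the guard's -y side. Origin at the centre of its underside. Not to be moved.
- cup: Terracotta cup, 68 mm across, 80 mm high, standing loose on the table to the guard's -y side. Origin at the centre of its underside. Not to be moved.
- trimmer: Trimming tool lying loose on the table on the far side of the machine: dark wooden handle 120 by 16 by 14 mm with a steel wire loop at one end, 170 mm in all. Origin under its middle. Not to be moved.

How it is judged:
On the way, in this order (a step that is already met when the one before it is completed fails the run):
1. the green drive lever is pressed fully down while the red one is still up (value of joint green_lever above 0.315 rad and value of joint red_lever below 0.15 rad), for 0.2 s.
2. then the red brake lever is pressed fully down, the green one still down (value of joint each of red_lever, green_lever above 0.315 rad), for 0.2 s.
At the end, for the whole second after the job is handed in: Both levers are fully down (each joint above 0.315 of 0.35 rad), and the pot, jar, cup and trimming tool are at rest within 15 mm of where they started (all of step 2 and linear speed of each of pot, jar, cup, trimmer below 0.02 m/s and distance of each of pot, jar, cup, trimmer from where it was at the start of the episode below 0.015 m); the robot touches nothing.
It fails at once if the robot touches the guard (contact force between any of the fingers, the arm and guard above 0.5 N).
It fails at once if the red brake lever is pressed before the green drive lever is down (value of joint red_lever above 0.15 rad and value of joint green_lever below 0.315 rad).
It fails at once if the pot, jar, cup or trimming tool is pushed, lifted or carried more than 15 mm (distance of any of pot, jar, cup, trimmer from where it was at the start of the episode above 0.015 m).
It also fails if it takes over 40 s, if anything falls off the work surface, if the arm or the gripper's body presses on something with over 40 N, if the wrist force passes 120 N, or if a joint passes its speed limit or range.

ROBOT

A 7-joint arm with a two-finger parallel gripper is mounted at the origin on the work surface. World frame = base frame: x ahead of the robot, y to its left, z up, the work surface at z = 0. Lengths are in m, angles in rad, forces in N, time in s.
With the tool pointing down it reaches from about 0.425 to 0.975 m from the base axis. Payload 16.7 kg.
Tool frame: the origin (TCP) lies at the centre of the arm's flange, where the gripper is bolted on; the fingertips stand 173 mm ahead of it and the grasp point (between the pads) lies 155 mm ahead of it (ctrl.grasp_offset is the distance from the TCP to the grasp point, in m); z points along the fingers, y is the line along which they close (so a half turn about z gives the same grasp; the last joint's range is limited). The gripper opens to 85 mm and grips with 20 to 120 N. Pads are 22 mm wide; open, the fingers measure 114 mm over their backs; the gripper's body (76 mm by 85 mm) begins 54 mm behind the grasp point. The pads swing forward as they close: fully open they stand 13 mm farther back than shut.
Start: joints at [1.042, 0.426, 0.074, 1.606, -0.034, 1.111, -0.067], TCP at [0.25, -0.627, 0.405] pointing down, gripper open.
Joint ranges: [-2.85, 2.85], [-0.5, 2.14], [-1.23, 1.37], [0.21, 2.46], [-1.02, 4.16], [0.16, 2.05], [-2.73, 2.73]. Speed limits (rad/s): [1.89, 1.89, 2.39, 2.39, 3.01, 3.01, 3.01].

INTERFACE

Orientations are given as a rotation vector (axis times angle).
In Python, from plant import ctrl, imaging gives the robot as it stands.
- The arm moves only by the tool move_arm, never from a script. Its argument "series" is a list of rows, each an object with "delta_rot": the turn, a rotation vector about the tool's x, y, z in units of 6 degrees (1.0 is 6 degrees), a list of three; "xyz": the shift along the tool's x, y, z in units of 30 mm (1.0 is 30 mm), a list of three; "grip": the gripper's target within -1 to 1 (shut at 1, half-way at 0, fully open at -1). In form: [{"delta_rot": [rx, ry, rz], "xyz": [dx, dy, dz], "grip": grip}, ...]. A call has 1 to 5 rows; each row shifts and turns the commanded pose from where the row before left it, along the tool's axes as they then stand; what a row does not reach is not made up. A row lasts 1/12 s, in which the tool goes at most 41.7 mm and 7.16 degrees, less where a joint would pass 70% of its speed; a pose out of reach is approached as far as the arm can. A call is refused whole if a number of a shift passes 1 or a number of a turn 1, either way. A call with a gripper value outside its range is refused whole. The fingers move at their own pace and stop on an object; "newtons" is the grip in N (left out, the last holds). Time passes only in rows, so rows that do not move let the fingers close. It gives the time, the measured TCP pose, the force, the opening and the grip force at its end, in the units of the state.
- ctrl.get_obs(): the state, without advancing time (a new reading comes with each control period).
- imaging.read_camera(name): name is "side" or "top" or "wrist"; returns the picture (480x640x3 uint8, blue, green, red); there is no depth.
- imaging.camera_info(name): a dict with "vfov" (degrees; the focal length in pixels is half the picture's height over the tangent of half this angle, whatever the lens; pixels are square), "cx", "cy" (the principal point, pixels), "R" (3x3) and "t" (3): a world point X has camera coordinates R X + t. Camera axes: x right, y down, z forward; pixel columns grow to the right and rows downward; lengths in m; the calibration is good to about 2 mm. The wrist camera is an equidistant fisheye: a pixel r from the principal point sees the ray r / f radians off the axis. A picture is of the moment at which its call begins: read the wrist's pose just before it. camera_info takes no time and is no camera call; for the wrist camera it gives the pose at the moment of the call.
- ctrl.finish_job(): hands the job in; it is judged then, once.
The state is a dict: "clock": time; "joint_positions": joint angles; "qvel": joint speeds; "joint_efforts": joint torques, N m; "position": TCP position; "ee_rot": TCP orientation; "wrist_force": force on the tool from outside, world axes, zero at the start; "ft_torque": the same for the moment, N m; "width": opening from 0.0 (shut) to 1.0 (fully open); "gripper_force": force on a finger pad.
Only numpy, scipy, OpenCV 4.12 (cv2) and the standard library are available. Lean on these libraries where they do the work, as an engineer would, in place of code of your own. Each camera call takes 0.05 s, during which the arm holds its last target. There are 200 camera calls.

## Working session

There is one attempt and no reset: what is moved stays moved. The work goes in short steps, Python scripts to look and compute and a tool call to move; the robot and the scene stay as the last step left them, time stands still between calls to the robot, and variables do not carry over. Pictures are saved under pics/ and viewed, at most 10 in all, crops included, and the job is handed in when it is done.

Besides the shell and the picture viewer there is one more tool, called as a command line: name --argument value ..., lists and objects as JSON in quotes. move_arm: Moves the arm, as the interface text tells. Its arguments: {"type":"object","properties":{"series":{"type":"array","items":{"type":"object","properties":{"delta_rot":{"type":"array","items":{"type":"number"}},"xyz":{"type":"array","items":{"type":"number"}},"grip":{"type":"number"}}}},"newtons":{"type":"number"}},"required":["series"]}

```bash
mkdir -p pics; python3 - <<'E'
from plant import ctrl, imaging
import cv2
o=ctrl.get_obs();print(o)
for n in("top","side"):
    cv2.imwrite(f"pics/{n}0.png",imaging.read_camera(n));print(n,imaging.camera_info(n))
E
```

```text
{'clock': 0.0, 'joint_positions': array([ 1.04149163,  0.42673432,  0.0738806 ,  1.60660739, -0.03410282,
        1.11082838, -0.06705233]), 'qvel': array([ 7.07830769e-04,  6.45506017e-04, -1.27115573e-04,  4.61889335e-05,
       -1.23062806e-03,  2.52830507e-04, -1.91230503e-03]), 'joint_efforts': array([ 7.57650978e-04, -9.49813056e+01,  3.76113653e+00, -4.63512754e+01,
        1.93904660e-02,  1.00993158e-02, -3.50619736e-06]), 'position': array([ 0.25015161, -0.62673239,  0.40400963]), 'ee_rot': array([-3.08387268e+00, -5.92757934e-01,  5.54172695e-04]), 'wrist_force': array([-0.24203408,  0.86154374,  0.14247477]), 'ft_torque': array([ 0.00638725,  0.0119095 , -0.00231333]), 'gripper_force': 0.0, 'width': 1.0020272155467154}
top {'vfov': 44.46660339170961, 'cx': 330.24692400597513, 'cy': 243.5493164511102, 'R': array([[-1.51568141e-02, -9.99884854e-01, -7.40967426e-04],
       [-9.95843106e-01,  1.51621042e-02, -8.98143554e-02],
       [ 8.98152483e-02, -6.23412183e-04, -9.95958248e-01]]), 't': array([0.07355934, 0.6403911 , 1.30495858])}
side {'vfov': 55.25582420290548, 'cx': 320.31894373416355, 'cy': 245.47921333337953, 'R': array([[-0.95659595, -0.29100729,  0.01545766],
       [-0.21872855,  0.68192866, -0.6979478 ],
       [ 0.19256687, -0.67103507, -0.7159818 ]]), 't': array([0.59251174, 0.18767472, 1.00468576])}
```

View pics/top0.png

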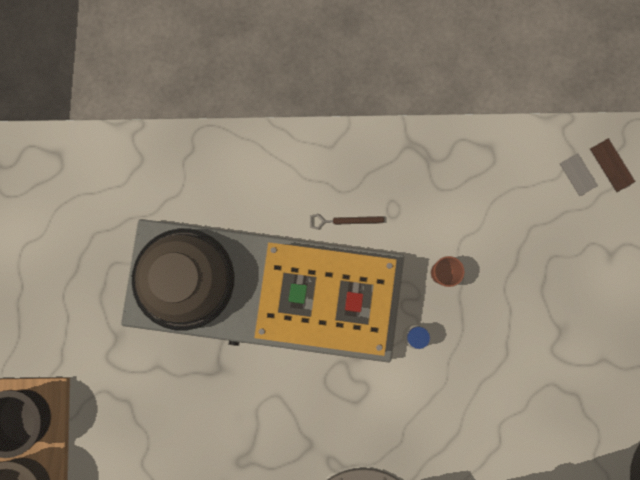

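View pics/side0.png

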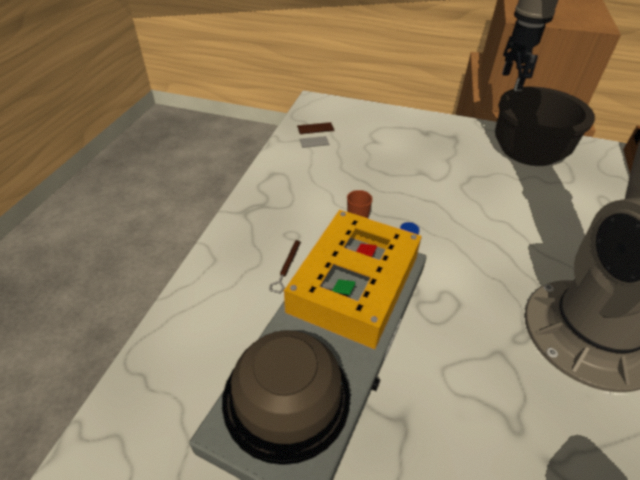

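Top view: the guard's corners are near (268,243), (402,252), (388,356) and (255,340). The green pad is at (297,294) in the +y window and the red pad at (353,302) in the -y window. The side view shows the same layout. Next I fit the guard pose.

```bash
cat > h.py <<'E'
import numpy as np, cv2
from plant import ctrl, imaging
from scipy.optimize import least_squares
def proj(n,X):
    c=imaging.camera_info(n);f=240/np.tan(np.radians(c['vfov']/2))
    p=np.atleast_2d(X)@np.array(c['R']).T+c['t'];return p[:,:2]/p[:,2:]*f+[c['cx'],c['cy']]
def back(n,uv,z):
    return least_squares(lambda q:(proj(n,[*q,z])[0]-uv),[.6,0]).x
def g2w(p,L):
    c,s=np.cos(p[2]),np.sin(p[2]);L=np.atleast_2d(L)
    return np.c_[p[0]+c*L[:,0]-s*L[:,1],p[1]+s*L[:,0]+c*L[:,1],L[:,2]]
def hsv(im,lo,hi): return cv2.inRange(cv2.cvtColor(im,cv2.COLOR_BGR2HSV),lo,hi)
E
python3 - <<'E'
from h import *
im=cv2.imread('pics/top0.png');sd=cv2.imread('pics/side0.png')
m=hsv(im,(15,120,100),(32,255,255));m[:200]=0
c=max(cv2.findContours(m,0,2)[0],key=cv2.contourArea);c=cv2.convexHull(c)
q=cv2.boxPoints(cv2.minAreaRect(c));print(q,cv2.contourArea(c),cv2.contourArea(q))
W=np.array([back('top',u,.134) for u in q])
L=np.array([[a,b,.134] for a,b in((.1,.135),(.1,-.135),(-.1,-.135),(-.1,.135))])
best=min((least_squares(lambda p:(g2w(p,np.roll(L,k,0))[:,:2]-W).ravel(),[.6,-.05,0]) for k in range(4)),key=lambda r:r.cost+ (abs(r.x[2])>.6))
p=best.x;print(p,best.fun*1000);np.save('p.npy',p)
vis=[]
for n,i in(('top',im),('side',sd)):
    for nm,lo,hi in(('g',(45,100,40),(80,255,255)),('r',(0,170,80),(6,255,255))):
        mm=hsv(i,lo,hi);wl=np.array([[0,.06 if nm=='g' else -.06,.12]]);u=proj(n,g2w(p,wl))[0]
        k=np.zeros_like(mm);cv2.circle(k,tuple(int(v) for v in u),25,255,-1);M=cv2.moments(mm&k,True)
        uv=np.array([M['m10'],M['m01']])/M['m00'];w=back(n,uv,.118);d=w-p[:2];C,S=np.cos(p[2]),np.sin(p[2])
        print(n,nm,M['m00'],uv,w,'local',C*d[0]+S*d[1],-S*d[0]+C*d[1])
    for pts in [L]+[np.array([[a*.042,y+b*.035,.134] for a,b in((1,1),(1,-1),(-1,-1),(-1,1))]) for y in(.06,-.06)]:
        cv2.polylines(i,[np.round(proj(n,g2w(p,pts))*16).astype(int)],True,(255,0,255),1,cv2.LINE_AA,4)
    s=im if n=='top' else sd
    x0,y0=(240,225) if n=='top' else (270,195)
    vis.append(cv2.resize(i[y0:y0+150,x0:x0+180],None,fx=4,fy=4,interpolation=2)[:, :])
v=np.hstack(vis);cv2.imwrite('pics/fit.png',cv2.resize(v,(800,333)))
from scipy.spatial.transform import Rotation as R
print(R.from_rotvec(ctrl.get_obs()['ee_rot']).as_matrix().round(3))
E
```

```text
[[254.09332 337.6491 ]
 [267.22516 241.34889]
 [397.1278  259.06287]
 [383.99597 355.3631 ]] 12631.5 12742.271329806652
[ 0.51871134  0.07531822 -0.15026005] [ 0.5323603  -0.10982145 -0.78926125 -1.867535    0.04955333  2.03685907
  0.20734762 -0.05950262]
top g 263.0 [297.21673004 293.11787072] [0.52978095 0.1349318 ] local 0.002021010814295109 0.060598928710193206
top r 247.0 [353.35222672 301.58704453] [0.51026721 0.01720734] local 0.0003499474230472619 -0.058720143345638846
side g 248.0 [343.83870968 286.56451613] [0.52958405 0.13760068] local 0.001426810306781023 0.0632082630221784
side r 160.0 [366.7125 248.9625] [0.50894418 0.01999724] local -0.0013758094848862704 -0.056159734928088886
[[ 0.929  0.371 -0.   ]
 [ 0.371 -0.929  0.001]
 [-0.    -0.001 -1.   ]]
```

View pics/fit.png

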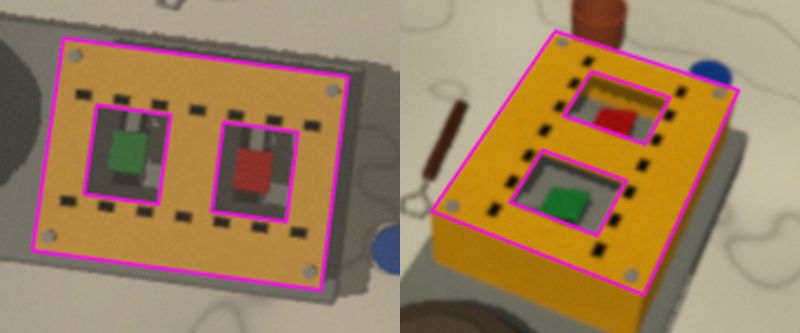

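The fit overlays both views within 1-2 mm, and both pads sit at the window centres (green at +y, red at -y). I'll shut the fingers and turn the closing line along the guard's x (-60° about tool z).

move_arm --series '[{"delta_rot":[0,0,-1],"xyz":[0,0,0],"grip":1},{"delta_rot":[0,0,-1],"xyz":[0,0,0],"grip":1},{"delta_rot":[0,0,-1],"xyz":[0,0,0],"grip":1},{"delta_rot":[0,0,-1],"xyz":[0,0,0],"grip":1},{"delta_rot":[0,0,-1],"xyz":[0,0,0],"grip":1}]' --newtons 20

```text
clock: 0.52
position: [0.2502, -0.6268, 0.4043]
ee_rot: [-2.822, -1.378, -0.0]
wrist_force: [0.0, 0.1, -0.9]
width: 0.297
gripper_force: 0.0
```

move_arm --series '[{"delta_rot":[0,0,-1],"xyz":[0,0,0],"grip":1},{"delta_rot":[0,0,-1],"xyz":[0,0,0],"grip":1},{"delta_rot":[0,0,-1],"xyz":[0,0,0],"grip":1},{"delta_rot":[0,0,-1],"xyz":[0,0,0],"grip":1},{"delta_rot":[0,0,-0.9],"xyz":[0,0,0],"grip":1}]'

```text
clock: 0.93
position: [0.2501, -0.6268, 0.4043]
ee_rot: [-2.38, -2.05, -0.0]
wrist_force: [-0.4, 0.1, 0.6]
width: 0.001
gripper_force: 0.0
```

```bash
cat >> h.py <<'E'
from scipy.spatial.transform import Rotation as Ro
def togo(lx,ly,ztip):
    p=np.load('p.npy');o=ctrl.get_obs();R=Ro.from_rotvec(o['ee_rot']).as_matrix()
    T=g2w(p,[lx,ly,ztip+.173])[0]
    yaw=p[2];Rt=np.c_[[-np.sin(yaw),np.cos(yaw),0],[np.cos(yaw),np.sin(yaw),0],[0,0,-1]]
    print('t',o['clock'],'pos',o['position'].round(4),'w',o['width'],'F',o['wrist_force'].round(1))
    print('shift units',(R.T@(T-o['position'])/.03).round(2),'rot units',(np.degrees(Ro.from_matrix(R.T@Rt).as_rotvec())/6).round(2))
E
python3 -c "
from h import *
togo(0,.06,.225)"
```

```text
t 0.9333 pos [ 0.2501 -0.6268  0.4043] w 0.000549530828458537 F [-0.4  0.1  0.6]
shift units [26.47  5.38  0.23] rot units [-0.   -0.01  0.01]
```

move_arm --series '[{"xyz":[1,0.6,0],"delta_rot":[0,0,0],"grip":1},{"xyz":[1,0.6,0],"delta_rot":[0,0,0],"grip":1},{"xyz":[1,0.6,0],"delta_rot":[0,0,0],"grip":1},{"xyz":[1,0.6,0],"delta_rot":[0,0,0],"grip":1},{"xyz":[1,0.6,0],"delta_rot":[0,0,0],"grip":1}]'

```text
clock: 1.35
position: [0.3629, -0.491, 0.4044]
ee_rot: [-2.386, -2.043, -0.0]
wrist_force: [0.8, -0.6, -0.4]
width: 0.001
gripper_force: 0.0
```

move_arm --series '[{"xyz":[1,0.5,0],"delta_rot":[0,0,0],"grip":1},{"xyz":[1,0.5,0],"delta_rot":[0,0,0],"grip":1},{"xyz":[1,0.5,0],"delta_rot":[0,0,0],"grip":1},{"xyz":[1,0.5,0],"delta_rot":[0,0,0],"grip":1},{"xyz":[1,0.4,0],"delta_rot":[0,0,0],"grip":1}]'

```text
clock: 1.77
position: [0.4573, -0.3538, 0.4045]
ee_rot: [-2.386, -2.044, -0.0]
wrist_force: [0.6, -1.6, 0.5]
width: -0.0
gripper_force: 0.0
```

move_arm --series '[{"xyz":[1,0,0],"delta_rot":[0,0,0],"grip":1},{"xyz":[1,0,0],"delta_rot":[0,0,0],"grip":1},{"xyz":[1,0,0],"delta_rot":[0,0,0],"grip":1},{"xyz":[1,0,0],"delta_rot":[0,0,0],"grip":1},{"xyz":[1,0,0],"delta_rot":[0,0,0],"grip":1}]'

```text
clock: 2.18
position: [0.4793, -0.2057, 0.4045]
ee_rot: [-2.386, -2.043, 0.0]
wrist_force: [0.7, 0.7, 0.6]
width: 0.0
gripper_force: 0.0
```

move_arm --series '[{"xyz":[1,0,0],"delta_rot":[0,0,0],"grip":1},{"xyz":[1,0,0],"delta_rot":[0,0,0],"grip":1},{"xyz":[1,0,0],"delta_rot":[0,0,0],"grip":1},{"xyz":[1,0,0],"delta_rot":[0,0,0],"grip":1},{"xyz":[1,0,0],"delta_rot":[0,0,0],"grip":1}]'

```text
clock: 2.6
position: [0.5023, -0.0575, 0.4046]
ee_rot: [-2.386, -2.043, 0.0]
wrist_force: [1.0, 0.0, -0.5]
width: 0.0
gripper_force: 0.0
```

move_arm --series '[{"xyz":[1,0,0],"delta_rot":[0,0,0],"grip":1},{"xyz":[1,0,0],"delta_rot":[0,0,0],"grip":1},{"xyz":[1,0,0],"delta_rot":[0,0,0],"grip":1},{"xyz":[1,0,0],"delta_rot":[0,0,0],"grip":1},{"xyz":[1,0,0],"delta_rot":[0,0,0],"grip":1}]'

```text
clock: 3.02
position: [0.5255, 0.0907, 0.4046]
ee_rot: [-2.386, -2.043, 0.0]
wrist_force: [0.2, -0.9, -0.0]
width: -0.001
gripper_force: 0.0
```

```bash
python3 -c "
from h import *
togo(0,.06,.165)"
```

```text
t 3.0167 pos [0.5255 0.0907 0.4046] w -0.0012929259498660366 F [ 0.2 -0.9 -0. ]
shift units [ 1.46 -0.15  2.22] rot units [-0.    0.   -0.04]
```

move_arm --series '[{"xyz":[0.8,-0.1,0],"delta_rot":[0,0,0],"grip":1},{"xyz":[0.65,-0.05,0],"delta_rot":[0,0,0],"grip":1},{"xyz":[0,0,1],"delta_rot":[0,0,0],"grip":1},{"xyz":[0,0,1],"delta_rot":[0,0,0],"grip":1},{"xyz":[0,0,0.2],"delta_rot":[0,0,0],"grip":1}]'

```text
clock: 3.43
position: [0.5265, 0.1327, 0.3347]
ee_rot: [-2.383, -2.043, 0.007]
wrist_force: [-1.3, -0.4, -0.5]
width: 0.002
gripper_force: 0.0
```

```bash
python3 - <<'E'
from h import *
togo(0,.06,.096)
a=imaging.read_camera('top')[225:375,230:410];b=imaging.read_camera('side')[180:330,260:440]
cv2.imwrite('pics/hov.png',cv2.resize(np.hstack([a,b]),(800,333),interpolation=2))
E
```

```text
t 3.4333 pos [0.5265 0.1327 0.3347] w 0.0015268801293717132 F [-1.3 -0.4 -0.5]
shift units [0.07 0.04 2.19] rot units [-0.05  0.02 -0.03]
```

View pics/hov.png

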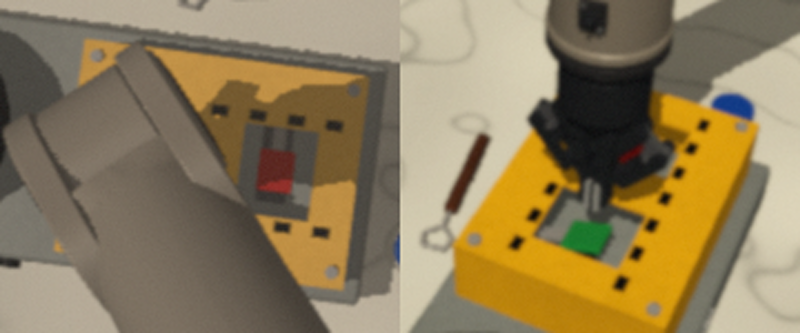

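The side view shows shut fingers over the green window, with gripper knuckles spreading along guard x. I need their height above the tips before going down, so I'll zoom in and measure in the tool plane.

```bash
python3 - <<'E'
from h import *
o=ctrl.get_obs();R=Ro.from_rotvec(o['ee_rot']).as_matrix()
im=imaging.read_camera('side')[210:310,290:410]
v=cv2.resize(im,None,fx=6,fy=6,interpolation=2)
# grid: in tool y-z plane, at tool x=+11mm (camera-facing side), lines at heights above tip
for h,col in((0,(255,255,255)),(20,(255,255,0)),(38,(255,0,255)),(50,(0,255,0)),(72,(0,0,255))):
    P=[o['position']+R@[.011,y,.173-h/1000] for y in(-.07,-.042,0,.042,.07)]
    q=((proj('side',P)-[290,210]+.5)*6)
    cv2.polylines(v,[q.astype(int)],False,col,1)
    for a in q: cv2.circle(v,tuple(int(t) for t in a),3,col,-1)
cv2.imwrite('pics/zoom.png',v)
E
```

```text
(no output)
```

View pics/zoom.png

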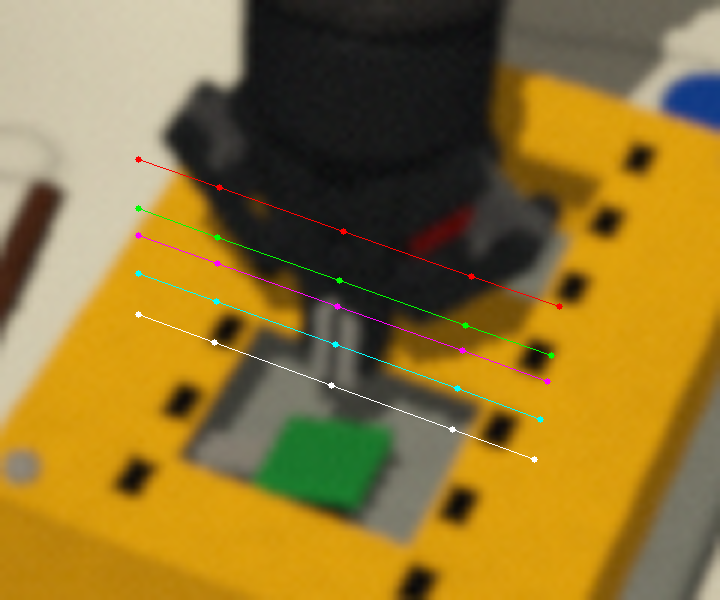

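The tip agrees with the expected 173 mm. At 38 mm above the tip only the narrow fingers remain, and the knuckles stay more than 50 mm above it, so it clears the guard. Going down on green.

move_arm --series '[{"xyz":[0.05,0.04,0.5],"delta_rot":[0,0,0],"grip":1},{"xyz":[0,0,0.5],"delta_rot":[0,0,0],"grip":1},{"xyz":[0,0,0.2],"delta_rot":[0,0,0],"grip":1},{"xyz":[0,0,0.2],"delta_rot":[0,0,0],"grip":1},{"xyz":[0,0,0],"delta_rot":[0,0,0],"grip":1}]'

```text
clock: 4.0
position: [0.5294, 0.1341, 0.2969]
ee_rot: [2.386, 2.043, 0.0]
wrist_force: [-0.1, 0.3, -0.4]
width: 0.002
gripper_force: 0.0
```

```bash
python3 -c "
from h import *
togo(0,.06,.096)"
```

```text
t 4.0 pos [0.5294 0.1341 0.2969] w 0.0016900084335959595 F [-0.1  0.3 -0.4]
shift units [ 0.01 -0.06  0.93] rot units [ 0.    0.   -0.04]
```

move_arm --series '[{"xyz":[0,-0.05,0.2],"delta_rot":[0,0,0],"grip":1},{"xyz":[0,0,0.2],"delta_rot":[0,0,0],"grip":1},{"xyz":[0,0,0.2],"delta_rot":[0,0,0],"grip":1},{"xyz":[0,0,0.1],"delta_rot":[0,0,0],"grip":1},{"xyz":[0,0,0],"delta_rot":[0,0,0],"grip":1}]'

```text
clock: 4.42
position: [0.5276, 0.1345, 0.275]
ee_rot: [-2.385, -2.043, 0.001]
wrist_force: [-0.0, -0.1, -0.5]
width: 0.0
gripper_force: 0.0
```

```bash
python3 -c "
from h import *
togo(0,.06,.096)"
```

```text
t 4.4167 pos [0.5276 0.1345 0.275 ] w 0.0004266767078993078 F [-0.  -0.1 -0.5]
shift units [0.  0.  0.2] rot units [-0.01  0.   -0.04]
```

move_arm --series '[{"xyz":[0,0,0.1],"delta_rot":[0,0,0],"grip":1},{"xyz":[0,0,0.1],"delta_rot":[0,0,0],"grip":1}]'

```text
clock: 4.58
position: [0.5278, 0.1346, 0.2697]
ee_rot: [-2.386, -2.043, -0.0]
wrist_force: [-2.5, 0.5, 3.2]
width: -0.001
gripper_force: 1.7
```

move_arm --series '[{"xyz":[0,0,0.05],"delta_rot":[0,0,0],"grip":1},{"xyz":[0,0,0],"delta_rot":[0,0,0],"grip":1}]'

```text
clock: 4.75
position: [0.5278, 0.1347, 0.2691]
ee_rot: [2.386, 2.043, -0.0]
wrist_force: [-9.6, -1.8, 22.7]
width: 0.002
gripper_force: 11.2
```

```bash
python3 - <<'E'
from h import *
togo(0,.06,.096)
a=imaging.read_camera('side')[210:310,290:410]
cv2.imwrite('pics/press.png',cv2.resize(a,None,fx=5,fy=5,interpolation=2))
E
```

```text
t 4.75 pos [0.5278 0.1347 0.2691] w 0.0015942307214622934 F [-9.6 -1.8 22.7]
shift units [-0. -0.  0.] rot units [ 0.    0.   -0.04]
```

View pics/press.png

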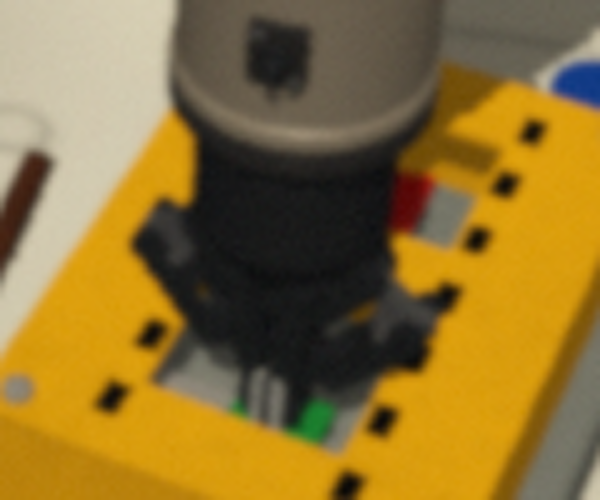

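Force rose to 23 N with the tip at 96 mm, so green is on its stop. I'll hold, lift, and move to the red window (-120 mm along tool x).

move_arm --series '[{"xyz":[0,0,0],"delta_rot":[0,0,0],"grip":1},{"xyz":[0,0,0],"delta_rot":[0,0,0],"grip":1},{"xyz":[0,0,-0.3],"delta_rot":[0,0,0],"grip":1},{"xyz":[0,0,-1],"delta_rot":[0,0,0],"grip":1},{"xyz":[0,0,-1],"delta_rot":[0,0,0],"grip":1}]'

```text
clock: 5.22
position: [0.5274, 0.1343, 0.3372]
ee_rot: [-2.385, -2.043, 0.003]
wrist_force: [1.1, -0.5, 0.5]
width: -0.003
gripper_force: 0.0
```

move_arm --series '[{"xyz":[0,0,-0.3],"delta_rot":[0,0,0],"grip":1},{"xyz":[-1,0,0],"delta_rot":[0,0,0],"grip":1},{"xyz":[-1,0,0],"delta_rot":[0,0,0],"grip":1},{"xyz":[-1,0,0],"delta_rot":[0,0,0],"grip":1},{"xyz":[-1,0,0],"delta_rot":[0,0,0],"grip":1}]'

```text
clock: 5.63
position: [0.5089, 0.0146, 0.3463]
ee_rot: [2.385, 2.044, 0.0]
wrist_force: [-0.4, -0.5, -0.5]
width: 0.0
gripper_force: 0.0
```

move_arm --series '[{"xyz":[0,0,0],"delta_rot":[0,0,0],"grip":1},{"xyz":[0,0,0],"delta_rot":[0,0,0],"grip":1}]'

```text
clock: 5.8
position: [0.5092, 0.0142, 0.3462]
ee_rot: [2.389, 2.039, -0.0]
wrist_force: [0.3, 1.1, -0.3]
width: -0.002
gripper_force: 0.0
```

```bash
python3 - <<'E'
from h import *
togo(0,-.059,.096)
a=imaging.read_camera('side')[210:310,290:410]
cv2.imwrite('pics/red.png',cv2.resize(a,None,fx=5,fy=5,interpolation=2))
E
```

```text
t 5.8 pos [0.5092 0.0142 0.3462] w -0.0015790776994028834 F [ 0.3  1.1 -0.3]
shift units [0.1  0.01 2.57] rot units [ 0.    0.01 -0.07]
```

View pics/red.png

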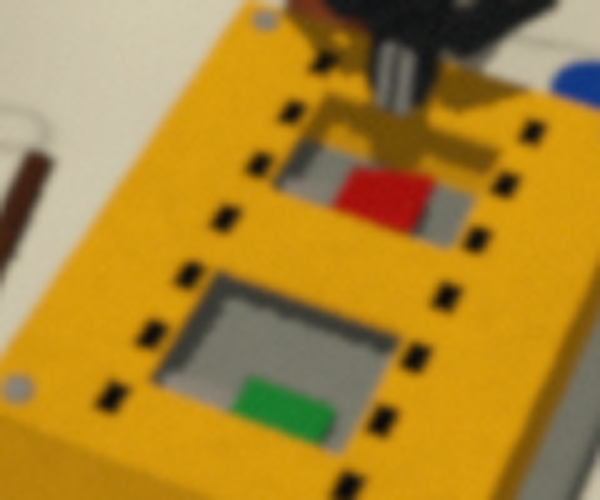

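The green pad now sits low and partly hidden by the window edge, so it is down. The red pad is still up and the fingers hang above its window. Pressing red.

move_arm --series '[{"xyz":[0.1,0,0.3],"delta_rot":[0,0,0],"grip":1},{"xyz":[0,0,0.5],"delta_rot":[0,0,0],"grip":1},{"xyz":[0,0,0.4],"delta_rot":[0,0,0],"grip":1},{"xyz":[0,0,0.3],"delta_rot":[0,0,0],"grip":1},{"xyz":[0,0,0.2],"delta_rot":[0,0,0],"grip":1}]'

```text
clock: 6.27
position: [0.5095, 0.0196, 0.2936]
ee_rot: [-2.384, -2.044, 0.002]
wrist_force: [0.5, -1.4, 0.9]
width: 0.0
gripper_force: 0.0
```

move_arm --series '[{"xyz":[0,0,0.2],"delta_rot":[0,0,0],"grip":1},{"xyz":[0,0,0.2],"delta_rot":[0,0,0],"grip":1},{"xyz":[0,0,0.2],"delta_rot":[0,0,0],"grip":1},{"xyz":[0,0,0],"delta_rot":[0,0,0],"grip":1}]'

```text
clock: 6.6
position: [0.5097, 0.0189, 0.2763]
ee_rot: [-2.386, -2.043, 0.001]
wrist_force: [-0.8, 0.2, 0.5]
width: 0.001
gripper_force: 0.0
```

```bash
python3 -c "
from h import *
togo(0,-.059,.096)"
```

```text
t 6.6 pos [0.5097 0.0189 0.2763] w 0.001287922283242153 F [-0.8  0.2  0.5]
shift units [-0.06  0.02  0.24] rot units [-0.01 -0.   -0.04]
```

move_arm --series '[{"xyz":[-0.05,0,0.1],"delta_rot":[0,0,0],"grip":1},{"xyz":[0,0,0.1],"delta_rot":[0,0,0],"grip":1},{"xyz":[0,0,0.05],"delta_rot":[0,0,0],"grip":1},{"xyz":[0,0,0],"delta_rot":[0,0,0],"grip":1}]'

```text
clock: 6.93
position: [0.5095, 0.0173, 0.2696]
ee_rot: [-2.386, -2.043, -0.0]
wrist_force: [-0.2, 0.2, -0.0]
width: -0.002
gripper_force: 0.0
```

```bash
python3 -c "
from h import *
togo(0,-.059,.096)"
```

```text
t 6.9333 pos [0.5095 0.0173 0.2696] w -0.002246693371606487 F [-0.2  0.2 -0. ]
shift units [-0.01  0.01  0.02] rot units [ 0.   -0.   -0.04]
```

move_arm --series '[{"xyz":[0,0,0.04],"delta_rot":[0,0,0],"grip":1},{"xyz":[0,0,0],"delta_rot":[0,0,0],"grip":1},{"xyz":[0,0,0],"delta_rot":[0,0,0],"grip":1},{"xyz":[0,0,0],"delta_rot":[0,0,0],"grip":1}]'

```text
clock: 7.27
position: [0.5096, 0.0174, 0.2693]
ee_rot: [2.386, 2.043, 0.0]
wrist_force: [-4.8, -0.3, 15.4]
width: 0.001
gripper_force: 7.6
```

Red is against its stop (15 N). I'll lift clear and verify.

move_arm --series '[{"xyz":[0,0,0],"delta_rot":[0,0,0],"grip":1},{"xyz":[0,0,-0.3],"delta_rot":[0,0,0],"grip":1},{"xyz":[0,0,-1],"delta_rot":[0,0,0],"grip":1},{"xyz":[0,0,-1],"delta_rot":[0,0,0],"grip":1},{"xyz":[0,0,-1],"delta_rot":[0,0,0],"grip":1}]'

```text
clock: 7.68
position: [0.5093, 0.0174, 0.369]
ee_rot: [-2.385, -2.043, 0.0]
wrist_force: [1.3, -1.3, 0.6]
width: -0.001
gripper_force: 0.0
```

move_arm --series '[{"xyz":[-1,0,-1],"delta_rot":[0,0,0],"grip":1},{"xyz":[-1,0,-0.5],"delta_rot":[0,0,0],"grip":1},{"xyz":[-1,0,0],"delta_rot":[0,0,0],"grip":1},{"xyz":[-1,0,0],"delta_rot":[0,0,0],"grip":1},{"xyz":[-1,0,0],"delta_rot":[0,0,0],"grip":1}]'

```text
clock: 8.1
position: [0.4859, -0.1317, 0.4129]
ee_rot: [2.385, 2.043, 0.001]
wrist_force: [0.8, -0.0, -0.5]
width: -0.0
gripper_force: 0.0
```

move_arm --series '[{"xyz":[-1,0,0],"delta_rot":[0,0,0],"grip":1},{"xyz":[-1,0,0],"delta_rot":[0,0,0],"grip":1},{"xyz":[0,0,0],"delta_rot":[0,0,0],"grip":1},{"xyz":[0,0,0],"delta_rot":[0,0,0],"grip":1},{"xyz":[0,0,0],"delta_rot":[0,0,0],"grip":1}]'

```text
clock: 8.52
position: [0.4774, -0.1891, 0.4122]
ee_rot: [-2.386, -2.044, -0.001]
wrist_force: [0.5, 0.4, 1.0]
width: 0.001
gripper_force: 0.0
```

```bash
python3 - <<'E'
from h import *
togo(0,-.059,.2)
a=imaging.read_camera('side')[180:320,260:440]
cv2.imwrite('pics/end.png',cv2.resize(a,None,fx=4,fy=4,interpolation=2))
E
```

```text
t 8.5167 pos [ 0.4774 -0.1891  0.4122] w 0.000651835766751685 F [0.5 0.4 1. ]
shift units [6.95 0.01 1.31] rot units [ 0.   -0.   -0.04]
```

View pics/end.png

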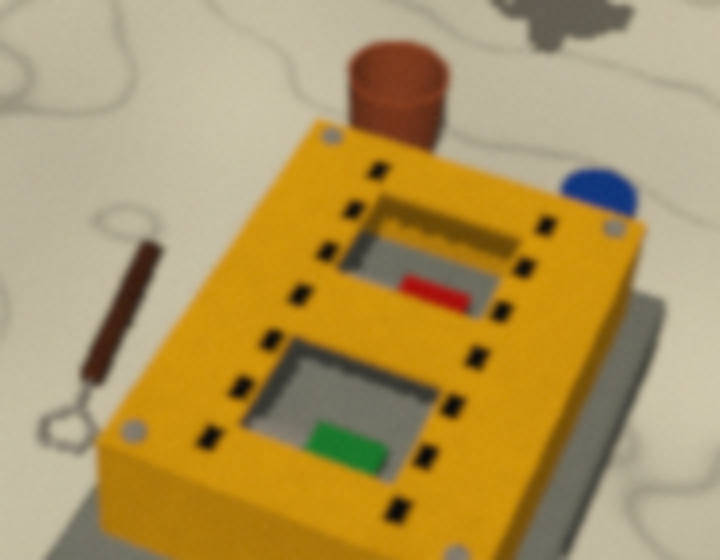

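Both pads are now low, with green at (347,447) and red at (435,293). The cup, jar and trimmer look unmoved, and the robot is clear.

```bash
python3 -c "
from plant import ctrl
print(ctrl.finish_job())"
```

```text
the job is handed in; nothing more can be done
None
```

I pressed the green lever and then the red one to their stops (23 N and 15 N at the pads), lifted the robot clear, and handed the job in at about 8.5 s; no verdict came back. I saw no sign of touching the guard, and the cup, jar and trimmer looked unmoved in the last picture, which did not show the pot.

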